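# Take the twist cap off the test pot

## Robot

A 7-joint arm with a two-finger parallel gripper is mounted at the origin on a cart in front of the work surface, level with it; the furniture and walls round the work are solid. World frame = base frame: x ahead of the robot, y to its left, z up, the work surface at z = 0. Lengths are in m, angles in rad, forces in N, time in s.
With the tool pointing down it reaches from about 0.425 to 0.875 m from the base axis. Payload 4.7 kg.
Tool frame: the origin (TCP) lies at the very end of the fingers, on their centre line; the grasp point (between the pads) lies 19 mm behind it; z points along the fingers, y is the line along which they close (so a half turn about z gives the same grasp; the last joint's range is limited). The gripper opens to 85 mm and grips with 20 to 120 N. Pads are 22 mm wide; open, the fingers measure 114 mm over their backs; the gripper's body (76 mm by 85 mm) begins 54 mm behind the grasp point. The pads swing forward as they close: fully open they stand 13 mm farther back than shut.
Start: joints at [-1.257, 0.321, -0.07, 1.45, 0.023, 1.371, -0.057], TCP at [0.192, 0.621, 0.231] pointing down, gripper open.
Joint ranges: [-2.86, 2.86], [-0.3, 2.09], [-1.38, 1.24], [0.06, 2.45], [-1.56, 4.7], [0.09, 2.05], [-2.69, 2.69]. Speed limits (rad/s): [2.57, 2.57, 3.14, 3.14, 3.14, 3.14, 3.14].

## Interface

Orientations are given as a unit quaternion [x, y, z, w].
In Python, from plant import env gives the robot as it stands. The module is installed in compiled form; this text tells all that it offers.
- The arm moves only by the tool apply_moves, never from a script. Its argument "targets" is a list of rows, each an object with "slide": the shift along the world's x, y, z in cm, a list of three; "delta_rot": the turn, a rotation vector about the world's x, y, z in degrees, a list of three. In form: [{"slide": [tx, ty, tz], "delta_rot": [rx, ry, rz]}, ...]. A call has 1 to 8 rows; each row is the pose to reach, as a shift and turn from the pose commanded when the call began; what a row does not reach only later rows make up. A row lasts 1/10 s, in which the tool goes at most 50 mm and 8.59 degrees, less where a joint would pass 70% of its speed; a pose out of reach is approached as far as the arm can. A call with a gripper value outside its range is refused whole. "fingers" is the finger opening in cm, from 0 to 8.54, set as the call begins (left out, the last holds). The fingers move at their own pace and stop on an object; "force" is the grip in N (left out, the last holds). Time passes only in rows, so rows that repeat a pose let the fingers close. It gives the time, the measured TCP pose, the force, the opening and the grip force at its end, in the units of the state.
- env.get_obs(): the state, without advancing time (a new reading comes with each control period).
- env.camera(name): name is "scene" or "top" or "wrist"; returns a dict with "image" (400x640x3 uint8, red, green, blue), "depth" (400x640 float32, m along the optical axis (not along the pixel's ray), 0 where there is no reading), "vfov" (degrees; the focal length in pixels is half the picture's height over the tangent of half this angle, whatever the lens; pixels are square), "cx", "cy" (the principal point, pixels), "rvec" (rotation vector, rad) and "tvec" (3), from world to camera coordinates, as OpenCV has them. Camera axes: x right, y down, z forward; pixel columns grow to the right and rows downward; lengths in m; the calibration is good to about 2 mm. A picture is of the moment at which its call begins.
- env.hand_in(): hands the job in; it is judged then, once.
The state is a dict: "time_s": time; "joint_pos": joint angles; "qvel": joint speeds; "effort": joint torques, N m; "position": TCP position; "ee_rot": TCP orientation; "contact_force": force on the tool from outside, world axes, zero at the start; "wrist_torque": the same for the moment, N m; "gripper_width": opening from 0.0 (shut) to 1.0 (fully open); "grasp_force": force on a finger pad.
Only numpy, scipy, OpenCV 4.12 (cv2) and the standard library are available. Lean on these libraries where they do the work, as an engineer would, in place of code of your own. Each camera call takes 0.05 s, during which the arm holds its last target. There are 200 camera calls.

## Task

Open the test pot: slide its lock bolt off the cap, all the way along its track into the keeper, then twist the cap by its knob until it comes free and lift it off. Nothing shows which way it twists off, so try one way and, if it stops short, turn the other way. Finish still holding the cap level over the pot, about ten centimetres above its seat, with the bolt left in its keeper and the loose things round the pot left where they are.

Things in the scene. Friction and masses are not known exactly. Their poses are not given: they have to be found in the camera images.
- pot: Round aluminium pot, 70 mm across, rim 50 mm above the table, fixed on a dark steel plate 100 x 226 x 10 mm. Origin: on the pot's axis at table height; z up; y points along the bolt's track to the keeper (plate from y = -58 to 168 mm). The grey bed of the track is 52 mm wide, 57 mm high, y = 48 to 152 mm; a steel guide stands on it at y = 50 to 68 mm, 24 mm wide, its top 74 mm high.
- keeper (a point): Centre of the steel keeper at the far end of the track, 145 mm from the pot's axis along the pot's y, 65 mm above the table. It is 24 mm wide, spans y = 139 to 152 mm, its top 74 mm high. Fixed. The bolt's rear end enters it.
- bolt (a joint): Travel of the lock bolt along the pot's +y, in m: near 0 (up to 0.006 at the start) its tip lies over the cap's flange, so that the cap cannot be lifted; 0.035 is its end stop, fully home in the keeper. It slides with about 2 N of friction and stays where it is left.
- bolt_knob (a point): Centre of the bolt's upright black knob, 92 mm above the table: a cylinder 16 mm across, from 78 to 107 mm above the table; on the pot's y axis, 86 mm from the pot's axis plus the bolt's travel. Its stem, 8 mm across, stands on the 9 mm steel bolt rod.
- cap_grip (a point): Centre of the round fluted knob on top of the loose steel cap (0.11 to 0.23 kg), 90 mm above the table when seated. The knob is 30 mm across and 28 mm high, from 76 to 104 mm above the table; z is the cap's axis, up. At the start its axes lie along the pot's within 3 degrees. A neck 20 mm across joins it to the flange below. Turned hard against a stop, fingers slip round it (at about 0.4 N m with 40 N of grip).
- cap_flange (a point): Centre of the underside of the cap's flange, 40 mm under cap_grip. The flange is 76 mm across, 6 mm thick and lies on the pot's rim, 50 mm above the table; a low rib on it points along the cap's -x and shows how far it is turned. Below it a hidden plug with two lugs reaches 17 mm into the pot, with 3 mm of play sideways. Turning does not raise the cap.
- pot_mouth (a point): Centre of the pot's mouth, 50 mm above the table. Twist-lock: the cap frees only one way, clockwise or anticlockwise, which differs between starts and cannot be seen. The wrong way it turns at most about 15 degrees to a hard stop (0.4 N m tells it). The right way it turns easily (under 0.2 N m) and lifts straight off at 65 to 100 degrees from its start; a stop ends the turn at about 110.
- nut: Bystander, loose: steel hexagon nut 24 x 27 x 13 mm on the table beside the plate, origin at its underside.
- bearing: Bystander, loose: ball bearing 35 mm across, 11 mm high, origin at its underside.
- spanner: Bystander, loose: open spanner 27 x 180 x 6 mm lying flat behind the pot, origin at the middle of its underside.
- bottle: Bystander, loose: oil bottle with a long spout, 46 mm across, 135 mm high, standing behind and to the right of the pot, origin at its underside.
- tin: Bystander, loose: round lidded tin 65 mm across, 41 mm high, standing to the right of the pot, origin at its underside.
Things that resemble listed ones, but are neither listed nor needed, are in the scene too. Leave any green look-alike of the part that bears cap_grip alone.

How it is judged:
By the outcome, as a careful person would: the job done as asked, in the order asked, and still so for the second after the job is handed in, while the arm keeps its last pose, push and grip.
It also fails if it takes over 61 s, if anything falls off the work surface, if the arm or the gripper's body presses on something with over 40 N, if the wrist force passes 120 N, or if a joint passes its speed limit or range.

## Working session

There is one attempt and no reset: what is moved stays moved. The work goes in short steps, Python scripts to look and compute and a tool call to move; the robot and the scene stay as the last step left them, time stands still between calls to the robot, and variables do not carry over. Pictures are saved under pics/ and viewed, at most 10 in all, crops included, and the job is handed in when it is done.

Besides the shell and the picture viewer there is one more tool, called after "Emit:" as name([rows], argument=value, ...), one row to a line, values as JSON. apply_moves: Moves the arm, as the interface text tells. Its arguments: {"type":"object","properties":{"targets":{"type":"array"},"fingers":{"type":"number"},"force":{"type":"number"}},"required":["targets"]}

```bash
mkdir -p pics; cat > h.py <<'E'
import numpy as np, cv2
from plant import env
def cam(n):
    c=env.camera(n); c['R']=cv2.Rodrigues(np.array(c['rvec'],float))[0]; c['t']=np.array(c['tvec'],float).ravel()
    c['f']=c['image'].shape[0]/2/np.tan(np.radians(c['vfov'])/2); return c
def ray(c,u,v,z):
    o=-c['R'].T@c['t']; d=c['R'].T@np.array([(u-c['cx'])/c['f'],(v-c['cy'])/c['f'],1]); return o+d*(z-o[2])/d[2]
def cloud(c):
    v,u=np.mgrid[:400,:640]; d=c['depth']
    p=np.stack([(u-c['cx'])/c['f']*d,(v-c['cy'])/c['f']*d,d],-1); return (p-c['t'])@c['R']
def save(c,n,box=None,s=1):
    im=c['image'][:,:,::-1]
    if box: im=im[box[1]:box[3],box[0]:box[2]]
    cv2.imwrite(n,cv2.resize(im,None,fx=s,fy=s,interpolation=cv2.INTER_CUBIC))
E
python3 - <<'E'
from h import *
import pickle
for n in('top','scene'):
    c=cam(n); save(c,f'pics/{n}0.png'); pickle.dump(c,open(n+'.pkl','wb')); print(n,-c['R'].T@c['t'],c['f'],c['cx'],c['cy'])
print(env.get_obs())
E
```

```text
top [ 0.41054536 -0.08325614  0.93422584] 379.45894273728146 317.0231767439401 195.966411207332
scene [ 0.08809608 -0.5351849   0.76258853] 506.37620241544664 305.2427826405823 206.2627992778528
{'time_s': 0.1, 'joint_pos': array([-1.25691897,  0.32176755, -0.07010334,  1.45151608,  0.02261904,
        1.37079839, -0.0568917 ]), 'qvel': array([ 0.00052341, -0.00234621,  0.00042384, -0.00269388, -0.00036329,
        0.00036333, -0.00094165]), 'effort': array([-2.32651728e-04, -4.94878685e+01, -3.84162739e-01, -3.15205336e+01,
        1.29853448e-02,  7.49712170e-03, -2.73031560e-05]), 'position': array([0.19185336, 0.62055574, 0.23033943]), 'ee_rot': array([ 1.49299924e-01,  9.88791590e-01, -8.47695890e-04, -7.55195298e-05]), 'contact_force': array([ 0.12159164, -0.64730802,  0.57009583]), 'wrist_torque': array([ 0.01065238, -0.03102215, -0.01150155]), 'grasp_force': 0.0, 'gripper_width': 0.9972322993057353}
```

View pics/top0.png

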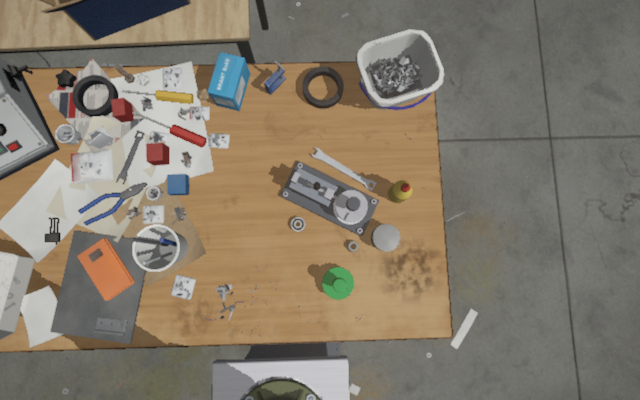

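View pics/scene0.png

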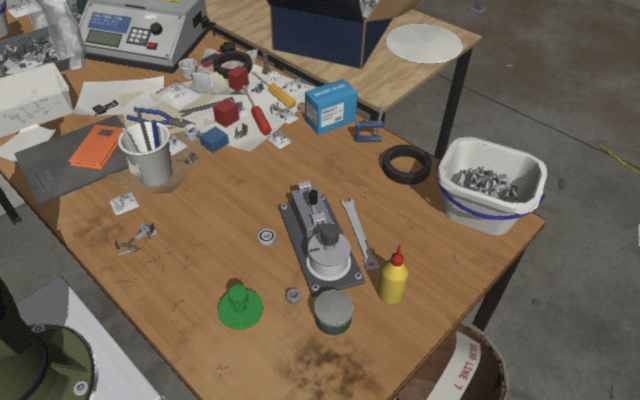

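Candidates for the cap: grey knob on pot plate (top 352,204), green look-alike (338,283), tin (386,237), bearing (298,224). Chosen: (352,204), on the dark plate with the track. The bolt knob is the black post at (318,186).

```bash
python3 - <<'E'
from h import *
import pickle
a=pickle.load(open('top.pkl','rb')); b=pickle.load(open('scene.pkl','rb'))
A=cv2.resize(a['image'][150:260,270:410,::-1],(560,440),interpolation=2)
cv2.imwrite('pics/c1.png',A)
B=cv2.resize(b['image'][170:300,265:375,::-1],None,fx=4,fy=4,interpolation=2); cv2.imwrite('pics/c2.png',B)
for c,bx in((a,(270,150,385,250)),(b,(265,170,375,300))):
    P=cloud(c)[bx[1]:bx[3],bx[0]:bx[2]].reshape(-1,3)
    for lo,hi in((.098,.110),(.053,.0585)):
        m=(P[:,2]>lo)&(P[:,2]<hi);Q=P[m]
        k,l=cv2.kmeans(Q[:,:2].astype(np.float32),2,None,(3,50,1e-5),5,2)[1:]
        print(lo,len(Q),l.round(4).tolist(),[int((k==i).sum()) for i in(0,1)],[Q[k[:,0]==i].std(0).round(4).tolist() for i in (0,1)])
E
```

```text
0.098 185 [[0.5060999989509583, -0.1761000007390976], [0.5482000112533569, -0.09640000015497208]] [145, 40] [[0.0076, 0.0076, 0.0017], [0.0038, 0.004, 0.0017]]
0.053 1199 [[0.5060999989509583, -0.17430000007152557], [0.5551000237464905, -0.08309999853372574]] [613, 586] [[0.0211, 0.022, 0.0013], [0.0196, 0.0243, 0.0013]]
0.098 283 [[0.503000020980835, -0.1785999983549118], [0.5447999835014343, -0.09860000014305115]] [222, 61] [[0.0077, 0.0079, 0.0017], [0.004, 0.0037, 0.0028]]
0.053 1550 [[0.5473999977111816, -0.0868000015616417], [0.49880000948905945, -0.18199999630451202]] [696, 854] [[0.0205, 0.0273, 0.0011], [0.0189, 0.0194, 0.0012]]
```

View pics/c1.png

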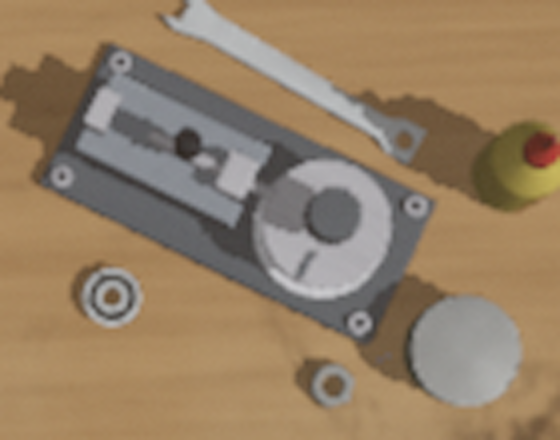

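View pics/c2.png

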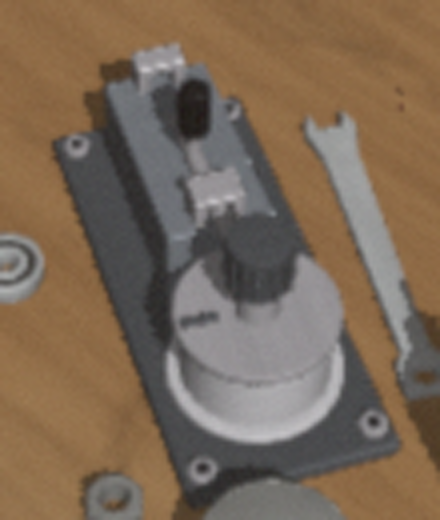

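The crops confirm it. The grey fluted knob with its neck sits on the flange (c1 332,215), with the rib pointing down-left. The black bolt knob stands behind the guide (c1 188,143). The pot's +y lies at about 62° in the world.

Emit:
apply_moves([
  {"slide":[5,-3,1],"delta_rot":[0,0,-8]},
  {"slide":[9,-6,2],"delta_rot":[0,0,-16]},
  {"slide":[13,-10,3],"delta_rot":[0,0,-24]},
  {"slide":[17,-14,3],"delta_rot":[0,0,-32]},
  {"slide":[20,-18,3],"delta_rot":[0,0,-40]},
  {"slide":[24,-22,3],"delta_rot":[0,0,-48]},
  {"slide":[27,-26,3],"delta_rot":[0,0,-56]},
  {"slide":[29,-30,3],"delta_rot":[0,0,-64]},
], fingers=5, force=40)

```text
time_s: 0.9
position: [0.4704, 0.3399, 0.2608]
ee_rot: [0.653, 0.757, -0.0, 0.0]
contact_force: [0.4, 0.4, -0.9]
gripper_width: 0.586
grasp_force: 0.0
```

Emit:
apply_moves([
  {"slide":[1,-5,0],"delta_rot":[0,0,-7]},
  {"slide":[2,-10,0],"delta_rot":[0,0,-14]},
  {"slide":[3,-15,0],"delta_rot":[0,0,-21]},
  {"slide":[3,-20,0],"delta_rot":[0,0,-28]},
  {"slide":[3,-25,0],"delta_rot":[0,0,-36]},
  {"slide":[3,-30,0],"delta_rot":[0,0,-36]},
  {"slide":[3,-35,0],"delta_rot":[0,0,-36]},
  {"slide":[3,-40,0],"delta_rot":[0,0,-36]},
])

```text
time_s: 1.7
position: [0.4986, -0.0573, 0.2612]
ee_rot: [0.853, 0.521, 0.0, -0.0]
contact_force: [0.6, -0.0, 0.1]
gripper_width: 0.587
grasp_force: 0.0
```

```bash
python3 - <<'E'
from h import *
import pickle
o=env.get_obs();print(o['position'],o['ee_rot'],o['joint_pos'],o['time_s'])
c=cam('wrist'); save(c,'pics/w0.png'); pickle.dump(c,open('wrist.pkl','wb'))
print(-c['R'].T@c['t'],c['R'][2])
P=cloud(c).reshape(-1,3)
P=P[(c['depth'].ravel()>0)&(abs(P[:,0]-.525)<.1)&(abs(P[:,1]+.14)<.12)]
Q=P[(P[:,2]>.1)&(P[:,2]<.110)]
for p in((.5045,-.1773,.02),(.5465,-.0975,.013)):
    S=Q[np.hypot(Q[:,0]-p[0],Q[:,1]-p[1])<p[2]]
    if len(S): print(len(S),S.mean(0),S.min(0),S.max(0),cv2.minEnclosingCircle(S[:,:2].astype(np.float32)))
E
```

```text
[ 0.49862544 -0.05733925  0.26117869] [ 8.53364942e-01  5.21313928e-01  1.74939752e-04 -1.85355817e-04] [-0.57095643 -0.03228548  0.62500405  1.78472555  0.01871344  1.38300623
 -0.42370864] 1.7
[0.53513282 0.01390561 0.40417658] [-0.14265987 -0.28082422 -0.94909742]
145 [ 0.49739015 -0.17088814  0.10362829] [ 0.49068135 -0.18464741  0.10021391] [ 0.50601803 -0.16158521  0.10581939] ((0.5001392364501953, -0.1733887493610382), 0.012801081873476505)
205 [ 0.54784214 -0.09547019  0.10590021] [ 0.54031391 -0.1041908   0.10034191] [ 0.55548223 -0.08905276  0.10822469] ((0.5480729341506958, -0.09649961441755295), 0.007871137000620365)
```

View pics/w0.png

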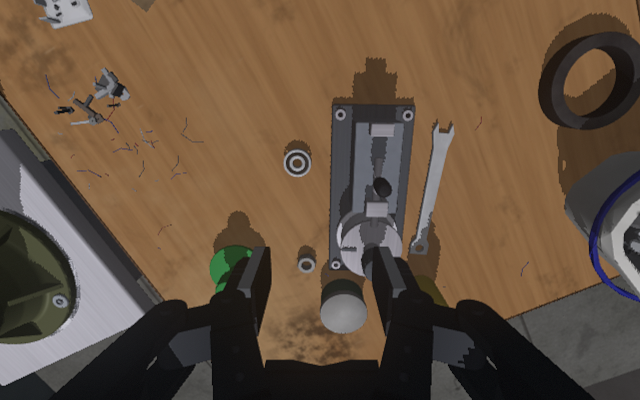

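Wrist view: bolt knob at (382,187), cap knob at (372,258) behind the right finger, green look-alike at (233,265). The jaw line lies across the track. I'll lower above the bolt knob.

Emit:
apply_moves([
  {"slide":[2,-1,-3],"delta_rot":[0,0,0]},
  {"slide":[3.5,-1.8,-7],"delta_rot":[0,0,0]},
  {"slide":[3.5,-1.8,-11],"delta_rot":[0,0,0]},
  {"slide":[3.5,-1.8,-13],"delta_rot":[0,0,0]},
  {"slide":[3.5,-1.8,-13],"delta_rot":[0,0,0]},
])

```text
time_s: 2.25
position: [0.5314, -0.0731, 0.1278]
ee_rot: [0.854, 0.521, -0.003, -0.002]
contact_force: [-0.6, -0.6, -0.3]
gripper_width: 0.584
grasp_force: 0.0
```

Emit:
apply_moves([
  {"slide":[1.5,-2.3,0],"delta_rot":[0,0,0]},
  {"slide":[1.5,-2.3,0],"delta_rot":[0,0,0]},
  {"slide":[1.5,-2.3,0],"delta_rot":[0,0,0]},
])

```text
time_s: 2.55
position: [0.5499, -0.0967, 0.1326]
ee_rot: [0.854, 0.521, 0.001, 0.0]
contact_force: [0.2, 0.6, -0.3]
gripper_width: 0.587
grasp_force: 0.0
```

```bash
python3 - <<'E'
from h import *
o=env.get_obs();print(o['position'],o['ee_rot'],o['time_s'])
c=cam('wrist')
P=cloud(c).reshape(-1,3)
Q=P[(c['depth'].ravel()>0)&(P[:,2]>.095)&(P[:,2]<.111)]
for p in((.5045,-.1773,.025),(.5475,-.097,.014)):
    S=Q[np.hypot(Q[:,0]-p[0],Q[:,1]-p[1])<p[2]]
    if len(S): print(len(S),S.mean(0),S.min(0),S.max(0),cv2.minEnclosingCircle(S[:,:2].astype(np.float32)))
E
```

```text
[ 0.54993492 -0.09667228  0.13257026] [8.53702671e-01 5.20760146e-01 6.51876018e-04 4.40388339e-04] 2.55
1280 [ 0.50866117 -0.17142426  0.1026166 ] [ 0.49159383 -0.18913277  0.0950408 ] [ 0.52114776 -0.16101841  0.10605341] ((0.5056357979774475, -0.17644912004470825), 0.015827953815460205)
637 [ 0.54879115 -0.09489426  0.10480402] [ 0.54010576 -0.10401879  0.09508618] [ 0.55562125 -0.08876026  0.10918053] ((0.548001229763031, -0.09658558666706085), 0.007969388738274574)
```

Emit:
apply_moves([
  {"slide":[-0.2,0,-2.5],"delta_rot":[0,0,0]},
  {"slide":[-0.2,0,-5],"delta_rot":[0,0,0]},
  {"slide":[-0.2,0,-5],"delta_rot":[0,0,0]},
])

```text
time_s: 2.9
position: [0.5447, -0.0947, 0.079]
ee_rot: [0.853, 0.522, -0.002, -0.002]
contact_force: [-0.7, -0.5, 0.3]
gripper_width: 0.591
grasp_force: 0.0
```

Emit:
apply_moves([
  {"slide":[0,0,0],"delta_rot":[0,0,0]},
  {"slide":[0,0,0],"delta_rot":[0,0,0]},
  {"slide":[0,0,0],"delta_rot":[0,0,0]},
  {"slide":[0,0,0],"delta_rot":[0,0,0]},
  {"slide":[0,0,0],"delta_rot":[0,0,0]},
], fingers=0.5, force=40)

```text
time_s: 3.4
position: [0.5479, -0.096, 0.083]
ee_rot: [0.853, 0.521, 0.001, -0.0]
contact_force: [-3.0, 0.9, 7.3]
gripper_width: 0.17
grasp_force: 39.2
```

Emit:
apply_moves([
  {"slide":[0.4,0.75,0],"delta_rot":[0,0,0]},
  {"slide":[0.8,1.5,0],"delta_rot":[0,0,0]},
  {"slide":[1.2,2.25,0],"delta_rot":[0,0,0]},
  {"slide":[1.4,2.65,0],"delta_rot":[0,0,0]},
  {"slide":[1.5,2.8,0],"delta_rot":[0,0,0]},
  {"slide":[1.5,2.8,0],"delta_rot":[0,0,0]},
])

```text
time_s: 4.0
position: [0.5622, -0.0691, 0.083]
ee_rot: [0.854, 0.521, -0.0, 0.0]
contact_force: [-4.2, -1.1, 7.6]
gripper_width: 0.17
grasp_force: 39.3
```

Emit:
apply_moves([
  {"slide":[0.1,0.15,0],"delta_rot":[0,0,0]},
  {"slide":[0.15,0.25,0],"delta_rot":[0,0,0]},
  {"slide":[0.15,0.25,0],"delta_rot":[0,0,0]},
])

```text
time_s: 4.3
position: [0.5622, -0.0692, 0.0829]
ee_rot: [0.854, 0.52, -0.002, 0.0]
contact_force: [-8.0, -3.8, 10.6]
gripper_width: 0.169
grasp_force: 39.6
```

Emit:
apply_moves([
  {"slide":[0,0,0],"delta_rot":[0,0,0]},
  {"slide":[0,0,0],"delta_rot":[0,0,0]},
  {"slide":[0,0,0],"delta_rot":[0,0,0]},
  {"slide":[0,0,0],"delta_rot":[0,0,0]},
], fingers=5)

```text
time_s: 4.7
position: [0.564, -0.0654, 0.0814]
ee_rot: [0.853, 0.521, 0.0, 0.0]
contact_force: [-0.2, -0.4, -0.1]
gripper_width: 0.585
grasp_force: 0.0
```

Emit:
apply_moves([
  {"slide":[0,0,2.5],"delta_rot":[0,0,0]},
  {"slide":[0,0,5],"delta_rot":[0,0,0]},
  {"slide":[-0.5,-2,5.5],"delta_rot":[0,0,0]},
  {"slide":[-2,-5,5.5],"delta_rot":[0,0,0]},
  {"slide":[-4,-8,5.5],"delta_rot":[0,0,0]},
  {"slide":[-5.7,-10.7,5.5],"delta_rot":[0,0,0]},
  {"slide":[-5.7,-10.7,5.5],"delta_rot":[0,0,0]},
  {"slide":[-5.7,-10.7,5.5],"delta_rot":[0,0,0]},
])

```text
time_s: 5.5
position: [0.5068, -0.1731, 0.1365]
ee_rot: [0.854, 0.521, 0.0, -0.0]
contact_force: [0.7, 0.9, -0.6]
gripper_width: 0.59
grasp_force: 0.0
```

```bash
python3 - <<'E'
from h import *
o=env.get_obs();print(o['position'],o['ee_rot'],o['time_s'],o['joint_pos'],o['contact_force'],o['wrist_torque'])
c=cam('wrist'); save(c,'pics/w1.png')
P=cloud(c).reshape(-1,3)
Q=P[(c['depth'].ravel()>0)&(P[:,2]>.095)&(P[:,2]<.111)]
for p in((.5045,-.1773,.022),(.563,-.0692,.014)):
    S=Q[np.hypot(Q[:,0]-p[0],Q[:,1]-p[1])<p[2]]
    if len(S): print(len(S),S.mean(0),S.min(0),S.max(0),cv2.minEnclosingCircle(S[:,:2].astype(np.float32)))
E
```

```text
[ 0.5067598  -0.17314552  0.13649151] [ 8.53833778e-01  5.20545516e-01  4.94441140e-04 -3.10278948e-05] 5.5 [-0.38775022  0.17214952  0.73598821  1.87849016 -0.12793839  1.13749771
 -0.08108964] [ 0.65472553  0.86395333 -0.59476236] [ 0.00163574 -0.02368039  0.00237295]
1948 [ 0.50622542 -0.17512717  0.10347472] [ 0.48974961 -0.19238499  0.09503172] [ 0.52084875 -0.16095355  0.10591712] ((0.5050445795059204, -0.17685869336128235), 0.016108987852931023)
858 [ 0.56080007 -0.07201106  0.1056916 ] [ 0.55380751 -0.07827017  0.09501259] [ 0.56933146 -0.0639319   0.10906932] ((0.5613291263580322, -0.07065117359161377), 0.008004882372915745)
```

View pics/w1.png

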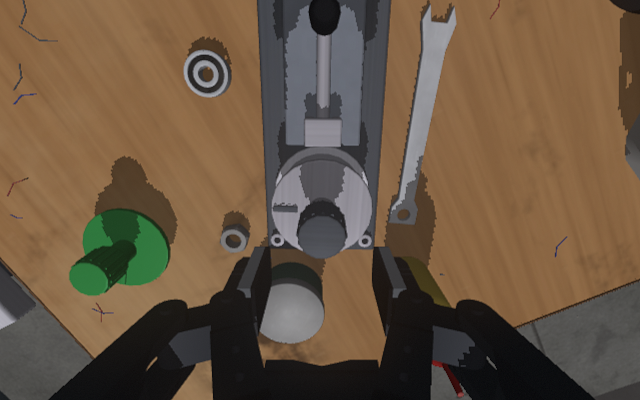

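Wrist view: the bolt knob is now at the far end (323,15), about 120 mm from the cap axis, so it is home. The cap knob is at (322,230) with the rib to its left at (285,208). Next I'll grasp the cap.

Emit:
apply_moves([
  {"slide":[-0.15,-0.35,-2],"delta_rot":[0,0,0]},
  {"slide":[-0.15,-0.35,-4.5],"delta_rot":[0,0,0]},
  {"slide":[-0.15,-0.35,-6.4],"delta_rot":[0,0,0]},
  {"slide":[-0.15,-0.35,-6.4],"delta_rot":[0,0,0]},
  {"slide":[-0.15,-0.35,-6.4],"delta_rot":[0,0,0]},
])

```text
time_s: 6.05
position: [0.5059, -0.1754, 0.0724]
ee_rot: [0.853, 0.522, -0.0, -0.0]
contact_force: [0.1, 0.7, 0.1]
gripper_width: 0.585
grasp_force: 0.0
```

Emit:
apply_moves([
  {"slide":[0,0,0],"delta_rot":[0,0,0]},
  {"slide":[0,0,0],"delta_rot":[0,0,0]},
  {"slide":[0,0,0],"delta_rot":[0,0,0]},
  {"slide":[0,0,0],"delta_rot":[0,0,0]},
], fingers=1.5, force=40)

```text
time_s: 6.45
position: [0.5066, -0.1763, 0.0737]
ee_rot: [0.853, 0.521, 0.001, 0.001]
contact_force: [-0.7, 1.5, 5.9]
gripper_width: 0.335
grasp_force: 39.9
```

```bash
python3 - <<'E'
from h import *
o=env.get_obs();print(o['position'],o['gripper_width'],o['joint_pos'],o['contact_force'],o['wrist_torque'])
E
```

```text
[ 0.50659328 -0.17630697  0.07369385] 0.3352126118838229 [-0.35203124  0.25909042  0.72057368  1.93707985 -0.20189959  1.01446563
 -0.015101  ] [-0.66617975  1.49836594  5.89291527] [ 0.22577652 -0.01816768  0.02476275]
```

Emit:
apply_moves([
  {"slide":[0,0,0],"delta_rot":[0,0,4]},
  {"slide":[0,0,0],"delta_rot":[0,0,8]},
  {"slide":[0,0,0],"delta_rot":[0,0,12]},
  {"slide":[0,0,0],"delta_rot":[0,0,16]},
  {"slide":[0,0,0],"delta_rot":[0,0,18]},
  {"slide":[0,0,0],"delta_rot":[0,0,18]},
])

```text
time_s: 7.05
position: [0.5063, -0.1769, 0.0737]
ee_rot: [0.762, 0.648, 0.001, 0.001]
contact_force: [0.7, 1.1, 5.2]
gripper_width: 0.339
grasp_force: 40.0
```

```bash
python3 - <<'E'
from h import *
o=env.get_obs();q=o['ee_rot'];print(o['position'],2*np.degrees(np.arctan2(q[1],q[0])),o['joint_pos'],o['contact_force'],o['wrist_torque'])
E
```

```text
[ 0.50630794 -0.17692594  0.07365196] 80.74810744872094 [-0.30929344  0.25100366  0.67165328  1.93603516 -0.18456955  1.01252895
  0.28359384] [0.69776854 1.06147419 5.1567477 ] [ 0.05627588  0.04497101 -0.46862702]
```

The torque is 0.47 N m, so it hit a hard stop this way. I'll turn clockwise.

Emit:
apply_moves([
  {"slide":[0,0,0],"delta_rot":[0,0,-7]},
  {"slide":[0,0,0],"delta_rot":[0,0,-14]},
  {"slide":[0,0,0],"delta_rot":[0,0,-21]},
  {"slide":[0,0,0],"delta_rot":[0,0,-28]},
  {"slide":[0,0,0],"delta_rot":[0,0,-35]},
  {"slide":[0,0,0],"delta_rot":[0,0,-42]},
  {"slide":[0,0,0],"delta_rot":[0,0,-48]},
  {"slide":[0,0,0],"delta_rot":[0,0,-48]},
])

```text
time_s: 7.85
position: [0.5064, -0.177, 0.0736]
ee_rot: [0.96, 0.281, 0.001, 0.001]
contact_force: [0.4, 0.0, 5.6]
gripper_width: 0.338
grasp_force: 39.9
```

```bash
python3 - <<'E'
from h import *
o=env.get_obs();q=o['ee_rot'];print(o['position'],2*np.degrees(np.arctan2(q[1],q[0])),o['joint_pos'],o['contact_force'],o['wrist_torque'])
c=cam('wrist'); save(c,'pics/w2.png',(160,60,480,300),2)
E
```

```text
[ 0.50639915 -0.1769894   0.07363555] 32.68086306120936 [-0.42424926  0.27670836  0.80780753  1.93899724 -0.23431466  1.01857004
 -0.51219225] [0.35728229 0.04252252 5.56082425] [-0.08320161  0.07691831 -0.09569867]
```

View pics/w2.png

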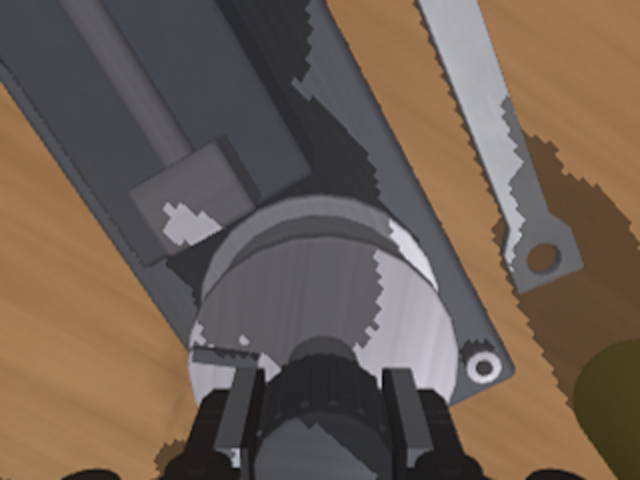

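The rib at (225,355) still points left in the gripper frame, so the cap turns with the fingers, and easily. I'll continue clockwise to about 84° from the start.

Emit:
apply_moves([
  {"slide":[0,0,0],"delta_rot":[0,0,-7]},
  {"slide":[0,0,0],"delta_rot":[0,0,-14]},
  {"slide":[0,0,0],"delta_rot":[0,0,-21]},
  {"slide":[0,0,0],"delta_rot":[0,0,-28]},
  {"slide":[0,0,0],"delta_rot":[0,0,-35]},
  {"slide":[0,0,0],"delta_rot":[0,0,-42]},
  {"slide":[0,0,0],"delta_rot":[0,0,-48]},
  {"slide":[0,0,0],"delta_rot":[0,0,-54]},
])

```text
time_s: 8.7
position: [0.5065, -0.1772, 0.0737]
ee_rot: [0.983, -0.186, 0.001, 0.0]
contact_force: [0.8, -0.8, 5.3]
gripper_width: 0.333
grasp_force: 39.7
```

Emit:
apply_moves([
  {"slide":[0,0,0],"delta_rot":[0,0,0]},
  {"slide":[0,0,0.2],"delta_rot":[0,0,0]},
  {"slide":[0,0,0.4],"delta_rot":[0,0,0]},
  {"slide":[0,0,0.6],"delta_rot":[0,0,0]},
  {"slide":[0,0,0.6],"delta_rot":[0,0,0]},
])

```text
time_s: 9.2
position: [0.5051, -0.1764, 0.0784]
ee_rot: [0.983, -0.184, -0.0, -0.0]
contact_force: [0.2, 0.2, -1.4]
gripper_width: 0.336
grasp_force: 39.5
```

```bash
python3 - <<'E'
from h import *
o=env.get_obs();q=o['ee_rot'];print(o['position'],2*np.degrees(np.arctan2(q[1],q[0])),o['joint_pos'],o['contact_force'],o['wrist_torque'])
E
```

```text
[ 0.50513418 -0.17635589  0.07838667] -21.17361759986069 [-0.57247925  0.31985986  0.99106881  1.93965385 -0.30939336  1.04397762
 -1.3864572 ] [ 0.16282361  0.15303351 -1.39203041] [-0.02206944  0.02539715 -0.01558829]
```

Emit:
apply_moves([
  {"slide":[0,0,1],"delta_rot":[0,0,0]},
  {"slide":[0,0,2.2],"delta_rot":[0,0,0]},
  {"slide":[0,0,4],"delta_rot":[0,0,0]},
  {"slide":[0,0,6],"delta_rot":[0,0,0]},
  {"slide":[0,0,8],"delta_rot":[0,0,0]},
  {"slide":[0,0,9.2],"delta_rot":[0,0,0]},
  {"slide":[0,0,9.5],"delta_rot":[0,0,0]},
  {"slide":[0,0,9.5],"delta_rot":[0,0,0]},
])

```text
time_s: 10.0
position: [0.5054, -0.1763, 0.1737]
ee_rot: [0.983, -0.184, 0.0, -0.0]
contact_force: [0.2, 0.5, -1.7]
gripper_width: 0.336
grasp_force: 39.7
```

Emit:
apply_moves([
  {"slide":[0,0,0],"delta_rot":[0,0,0]},
  {"slide":[0,0,0],"delta_rot":[0,0,0]},
  {"slide":[0,0,0],"delta_rot":[0,0,0]},
])

```text
time_s: 10.3
position: [0.5048, -0.1763, 0.1726]
ee_rot: [0.983, -0.184, -0.001, 0.0]
contact_force: [0.8, -0.5, -1.5]
gripper_width: 0.333
grasp_force: 39.7
```

```bash
python3 - <<'E'
from h import *
o=env.get_obs();print(o['position'],o['ee_rot'],o['contact_force'],o['gripper_width'],o['time_s'])
c=cam('scene'); save(c,'pics/s1.png',(210,100,450,360),2)
P=cloud(c)[100:360,210:450].reshape(-1,3)
for p,z in(((.505,-.177,.045),(.145,.160)),((.563,-.07,.013),(.1,.11))):
    S=P[(P[:,2]>z[0])&(P[:,2]<z[1])&(np.hypot(P[:,0]-p[0],P[:,1]-p[1])<p[2])]
    print(len(S),cv2.minEnclosingCircle(S[:,:2].astype(np.float32)), np.linalg.lstsq(np.c_[S[:,:2]-p[:2],np.ones(len(S))],S[:,2],rcond=None)[0])
E
```

```text
[ 0.50477604 -0.17634906  0.1726303 ] [ 9.82961640e-01 -1.83809330e-01 -6.94437492e-04  2.49505835e-04] [ 0.8027298  -0.53264819 -1.50225601] 0.33346114072975663 10.3
979 ((0.5038113594055176, -0.1770648956298828), 0.03865889832377434) [0.01183502 0.01329979 0.15447343]
48 ((0.560336172580719, -0.07073507457971573), 0.00802774541079998) [0.15597165 0.05593892 0.10533318]
```

View pics/s1.png

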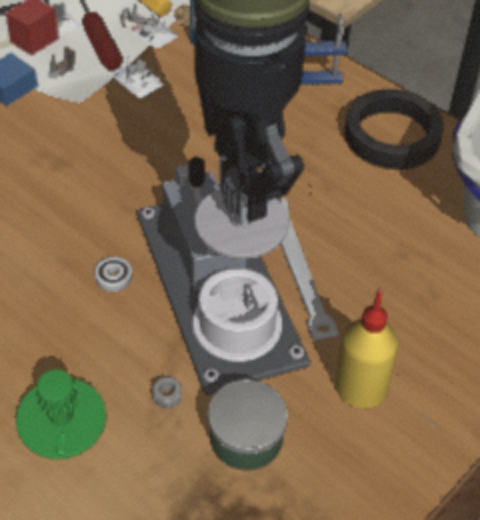

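The cap (240,220) hangs level above the open pot (240,300). Its flange top is at z = 0.154, about 98 mm above its seat. The bolt knob (197,172) is still at the keeper and the loose things haven't moved.

```bash
python3 -c "
from plant import env
print(env.hand_in())"
```

```text
the job is handed in; nothing more can be done
None
```

I slid the bolt home into its keeper, twisted the cap off clockwise (anticlockwise hit the stop), and handed in at about 10 s with the cap held level about 98 mm above its seat and the loose things left where they were.

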